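Sort jars, bottles and a marker into their trays

ROBOT

A 6-joint arm with a two-finger parallel gripper is mounted at the origin on a cart in front of the work surface, level with it; the furniture and walls round the work are solid. World frame = base frame: x ahead of the robot, y to its left, z up, the work surface at z = 0. Lengths are in m, angles in degrees, forces in N, time in s.
With the tool pointing down it reaches from about 0.4 to 0.825 m from the base axis. Payload 7 kg.
Tool frame: the origin (TCP) lies midway between the tips of the shut fingers; the grasp point (between the pads) lies 19 mm behind it; z points along the fingers, y is the line along which they close (so a half turn about z gives the same grasp; the last joint's range is limited). The gripper opens to 88 mm and grips with 3 to 60 N. Pads are 19 mm wide; open, the fingers measure 130 mm over their backs; the gripper's body (78 mm by 193 mm) begins 47 mm behind the grasp point.
Start: joints at [88.184, 20.546, 0.682, 0, -70.136, -16.507], TCP at [0.212, 0.641, 0.227] pointing down, gripper open.
Joint ranges: [-176.03, 176.03], [-82.01, 121.73], [-58.28, 71.71], [-173.87, 95.51], [-174.79, -0.11], [-173.66, 173.66]. Speed limits (degrees/s): [136.94, 136.94, 172.46, 180, 180, 180].

INTERFACE

Orientations are given as [roll, pitch, yaw] about the fixed x, y, z axes, in that order (R = Rz(yaw) Ry(pitch) Rx(roll)).
In Python, from plant import ctrl, viewer, close_job gives the robot as it stands. The module is installed in compiled form; this text tells all that it offers.
- The arm moves only by the tool step_arm, never from a script. Its argument "moves" is a list that holds one entry, the list of rows, each a list of 5 numbers: the shift along the world's x, y, z in cm, then the turn about the world's z in rad, then the finger opening in cm, from 0 to 8.76. In form: [[[tx, ty, tz, twist, grip], ...]]. A call has 1 to 10 rows; each row shifts and turns the commanded pose from where the row before left it; what a row does not reach is not made up. A row lasts 1/10 s, in which the tool goes at most 50 mm and 8.59 degrees, less where a joint would pass 70% of its speed; a pose out of reach is approached as far as the arm can. A call with a gripper value outside its range is refused whole. The fingers move at their own pace and stop on an object; the grip force is fixed at half the most. Time passes only in rows, so rows that do not move let the fingers close. It gives the time, the measured TCP pose, the force, the opening and the grip force at its end, in the units of the state.
- ctrl.get_obs(): the state, without advancing time (a new reading comes with each control period).
- viewer.snapshot(name): name is "scene" or "top"; returns (picture, depth): 384x512x3 uint8, blue, green, red; 384x512 float32, m along the optical axis (not along the pixel's ray), 0 where there is no reading.
- viewer.camera_info(name): a dict with "camera_matrix" (3x3 intrinsics, pixels), "k1" (the pictures are not rectified: a ray, as slopes to the right and down, at radius r is drawn at 1 + k1 r^2 times it, then the intrinsics apply), "eye" and "orientation" of the camera in the world. Camera axes: x right, y down, z forward; pixel columns grow to the right and rows downward; lengths in m; the calibration is good to about 2 mm. A picture is of the moment at which its call begins. camera_info takes no time and is no camera call.
- close_job(): hands the job in; it is judged then, once.
The state is a dict: "clock": time; "joint_pos": joint angles; "qvel": joint speeds; "tau": joint torques, N m; "tool_pos": TCP position; "orientation": TCP orientation; "force": force on the tool from outside, world axes, zero at the start; "moment": the same for the moment, N m; "opening": finger opening in m; "gripper_force": force on a finger pad.
Only numpy, scipy, OpenCV 4.12 (cv2) and the standard library are available. Lean on these libraries where they do the work, as an engineer would, in place of code of your own. Each camera call takes 0.05 s, during which the arm holds its last target. There are 200 camera calls.

TASK

Sort the things left on the right of the worktop into the three light grey trays: stand one specimen jar in each round nest of the nest block, stand one reagent bottle in each square bay of the divided tray, and lay the marker flat in the long shallow tray. Keep the jars and bottles upright all the time, and leave everything let go of and at rest, fully down on the floor of its nest, bay or tray.

Things in the scene. Friction and masses are not known exactly. Their poses are not given: they have to be found in the camera images.
- jar_a_centre (a point): specimen jar: white, stubby, screw-topped, 58 tall, body 38 across, flat lid 41 across over its top 16 mm; the two jars are alike and interchangeable (one shows tan contents). Point: on its axis half-way up, 29 mm above its underside; z up. Loose, stands on the worktop, about 0.035 kg; can be gripped round the lid or body
- jar_b_centre (a point): specimen jar: white, stubby, screw-topped, 58 tall, body 38 across, flat lid 41 across over its top 16 mm; the two jars are alike and interchangeable (one shows tan contents). Point: on its axis half-way up, 29 mm above its underside; z up. Loose, stands on the worktop, about 0.035 kg; can be gripped round the lid or body
- large_bottle_centre (a point): the larger reagent bottle: white plastic with a blue band, round, narrow neck and a ribbed white screw cap; body 46 mm across, 100 mm tall overall. Point: on its axis half-way up, 50 mm above its underside; z up. Loose, stands on the worktop, about 0.1 kg; grip it round the body at about this point (the shoulder and cap above are narrower)
- small_bottle_centre (a point): the smaller reagent bottle: white plastic with a blue band, round, narrow neck and a ribbed white screw cap; body 40 mm across, 85 mm tall overall. Point: on its axis half-way up, 42.5 mm above its underside; z up. Loose, stands on the worktop, about 0.07 kg; grip it round the body at about this point (the shoulder and cap above are narrower)
- marker_centre (a point): black-and-white marker pen lying on the worktop, 135 mm long, 17 mm wide, 16 mm thick, about 0.02 kg. Point: the middle of the marker, 8 mm above what it lies on; its y axis runs along its length. (The thinner blue and white ballpoint pen nearby is not part of the job.)
- nest_block: plain light grey block with two round nests, 150 (its x) x 84 (its y) x 20 mm high. Fixed to the worktop; its place in the row of three light grey trays on the left and its yaw differ each time. Origin: centre of its underside. The nests are 60 mm across, 14 mm deep (their floor is 6 mm above the worktop), with centres at x = -36 and +36 mm, y = 0
- bottle_tray: plain light grey tray, 150 (its x) x 84 (its y) x 22 mm high, split by one cross wall into two nearly square bays. Fixed to the worktop; its place in the row of three light grey trays on the left and its yaw differ each time. Origin: centre of its underside. Walls and floor are 4 mm thick; the bays are 69 mm (x) by 76 mm (y) inside, with centres at x = -36 and +36 mm, y = 0
- marker_tray: plain light grey shallow undivided tray, 184 (its x, the long way) x 86 (its y) x 14 mm high. Fixed to the worktop; its place in the row of three light grey trays on the left and its yaw differ each time. Origin: centre of its underside. Walls and floor are 4 mm thick; inside 176 x 78 mm
Not all that is in view belongs to the job. What is shaped like the part that bears jar_a_centre but black or purple is not meant.

How it is judged (in metres and radians):
At the end, for the whole second after the job is handed in: Each jar upright (0.1 rad) on the floor of its own nest (within 13 mm of centre in x, y), each bottle upright on the floor of its own bay (within 20 mm), the marker flat on its tray's floor (within 28 mm along, 36 mm across); within 5 mm of fully down; all released and at rest (((x of jar_a_centre in the frame of nest_block between -0.049 and -0.023 m and y of jar_a_centre in the frame of nest_block between -0.013 and 0.013 m and z of jar_a_centre in the frame of nest_block between 0 and 0.04 m) or (x of jar_a_centre in the frame of nest_block between 0.023 and 0.049 m and y of jar_a_centre in the frame of nest_block between -0.013 and 0.013 m and z of jar_a_centre in the frame of nest_block between 0 and 0.04 m)) and angle between each of jar_a_centre, jar_b_centre, large_bottle_centre, small_bottle_centre's own z axis and vertical below 0.1 rad and ((x of jar_b_centre in the frame of nest_block between -0.049 and -0.023 m and y of jar_b_centre in the frame of nest_block between -0.013 and 0.013 m and z of jar_b_centre in the frame of nest_block between 0 and 0.04 m) or (x of jar_b_centre in the frame of nest_block between 0.023 and 0.049 m and y of jar_b_centre in the frame of nest_block between -0.013 and 0.013 m and z of jar_b_centre in the frame of nest_block between 0 and 0.04 m)) and ((x of large_bottle_centre in the frame of bottle_tray between -0.056 and -0.016 m and y of large_bottle_centre in the frame of bottle_tray between -0.02 and 0.02 m and z of large_bottle_centre in the frame of bottle_tray between 0 and 0.059 m) or (x of large_bottle_centre in the frame of bottle_tray between 0.016 and 0.056 m and y of large_bottle_centre in the frame of bottle_tray between -0.02 and 0.02 m and z of large_bottle_centre in the frame of bottle_tray between 0 and 0.059 m)) and ((x of small_bottle_centre in the frame of bottle_tray between -0.056 and -0.016 m and y of small_bottle_centre in the frame of bottle_tray between -0.02 and 0.02 m and z of small_bottle_centre in the frame of bottle_tray between 0 and 0.0515 m) or (x of small_bottle_centre in the frame of bottle_tray between 0.016 and 0.056 m and y of small_bottle_centre in the frame of bottle_tray between -0.02 and 0.02 m and z of small_bottle_centre in the frame of bottle_tray between 0 and 0.0515 m)) and x of marker_centre in the frame of marker_tray between -0.028 and 0.028 m and y of marker_centre in the frame of marker_tray between -0.036 and 0.036 m and z of marker_centre in the frame of marker_tray between 0 and 0.018 m and angle between marker_centre's own y axis and vertical above 1.45 rad and linear speed of each of jar_a, jar_b, large_bottle, small_bottle, marker below 0.02 m/s); the robot touches nothing.
It fails at once if a jar or bottle is tipped over (leans more than 0.6 rad) (angle between any of jar_a_centre, jar_b_centre, large_bottle_centre, small_bottle_centre's own z axis and vertical above 0.6 rad).
It also fails if it takes over 138 s, if anything falls off the work surface, if the arm or the gripper's body presses on something with over 40 N, if the wrist force passes 120 N, or if a joint passes its speed limit or range.

## Working session

There is one attempt and no reset: what is moved stays moved. The work goes in short steps, Python scripts to look and compute and a tool call to move; the robot and the scene stay as the last step left them, time stands still between calls to the robot, and variables do not carry over. Pictures are saved under pics/ and viewed, at most 14 in all, crops included, and the job is handed in when it is done.

Besides the shell and the picture viewer there is one more tool, called as name([rows], argument=value, ...), one row to a line, values as JSON. step_arm: Moves the arm, as the interface text tells. Its arguments: {"type":"object","properties":{"moves":{"type":"array","items":{"type":"array","items":{"type":"array","items":{"type":"number"}}}}},"required":["moves"]}

```bash
mkdir -p pics
cat > h.py <<'E'
import numpy as np, cv2
from plant import ctrl, viewer, close_job
from scipy.spatial.transform import Rotation as Rn
def cam(n):
    c=viewer.camera_info(n); o=np.array(c["orientation"],float)
    R=o if o.shape==(3,3) else Rn.from_euler('xyz',o,degrees=True).as_matrix()
    return np.array(c["camera_matrix"]),c["k1"],np.array(c["eye"]),R
def rays(n,uv):
    K,k1,e,R=cam(n); uv=np.asarray(uv,float).reshape(-1,2)
    d=np.c_[(uv[:,0]-K[0,2])/K[0,0],(uv[:,1]-K[1,2])/K[1,1]]
    s=d.copy()
    for _ in range(20): s=d/(1+k1*(s**2).sum(1,keepdims=True))
    return e,s,R
def plane(n,uv,z):
    e,s,R=rays(n,uv); d=np.c_[s,np.ones(len(s))]@R.T
    return e+d*((z-e[2])/d[:,2])[:,None]
def cloud(n,D):
    v,u=np.mgrid[:D.shape[0],:D.shape[1]]; e,s,R=rays(n,np.c_[u.ravel(),v.ravel()])
    P=e+(np.c_[s,np.ones(len(s))]*D.reshape(-1,1))@R.T
    P[D.ravel()==0]=np.nan
    return P.reshape(D.shape+(3,))
E
python3 - <<'E'
from h import *
for n in("scene","top"):
    print(n,viewer.camera_info(n)); p,d=viewer.snapshot(n); cv2.imwrite(f"pics/{n}0.png",p); np.savez(f"{n}0.npz",p=p,d=d)
    C=cloud(n,d); print(np.nanmin(C,(0,1)),np.nanmax(C,(0,1)),(d==0).mean())
print(ctrl.get_obs())
E
```

```text
scene {'camera_matrix': array([[361.75466001,   0.        , 257.33993976],
       [  0.        , 361.75466001, 194.79986594],
       [  0.        ,   0.        ,   1.        ]]), 'k1': 0.0011908674146018081, 'eye': array([-0.14457336, -0.49461428,  0.50826943]), 'orientation': array([-116.72214924,    0.98199373,  -56.27629043])}
[-0.07548847 -0.60645039 -0.80939315] [1.00130173 1.56610042 0.58330184] 0.004069010416666667
top {'camera_matrix': array([[480.82729637,   0.        , 253.46787608],
       [  0.        , 480.82729637, 187.89326397],
       [  0.        ,   0.        ,   1.        ]]), 'k1': -0.17751875131514114, 'eye': array([ 0.31261062, -0.00507696,  1.35336801]), 'orientation': array([-168.51290838,   -0.24996113,  -90.34043732])}
[-0.18486638 -1.22834291 -0.82442473] [0.99082619 1.15604235 0.45991567] 0.004002888997395833
{'clock': 0.1, 'joint_pos': array([ 8.81842208e+01,  2.05871774e+01,  6.39675769e-01, -1.74465716e-02,
       -7.01361911e+01, -1.65052638e+01]), 'qvel': array([ 0.02443017, -0.08651889,  0.11991181,  0.05870283,  0.06442105,
        0.09359514]), 'tau': array([-1.31723857e-03, -5.84161162e+01,  2.93752581e+01,  7.01555282e+00,
        1.02000209e-02, -5.51321727e-05]), 'tool_pos': array([0.21208861, 0.64035767, 0.22572399]), 'orientation': array([ 1.79915096e+02, -8.05353009e-03, -1.83269771e+01]), 'force': array([-0.16752187, -0.77718974, -0.19942836]), 'moment': array([ 0.01405674,  0.00929947, -0.00165703]), 'gripper_force': 0.0, 'opening': 0.08743454008237385}
```

View pics/scene0.png

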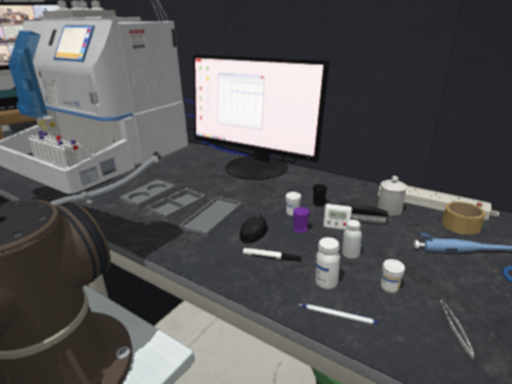

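View pics/top0.png

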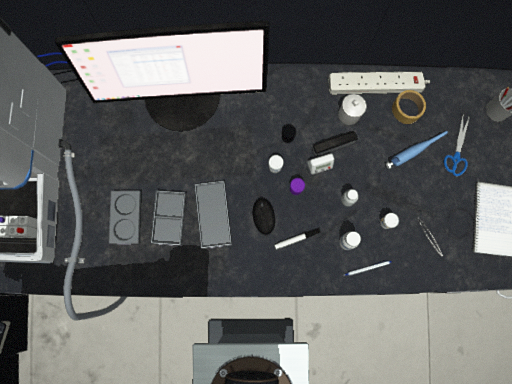

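The scene picture shows the nest block (147,192), bottle tray (175,203) and marker tray (212,213) on the left. The jars are at (293,203) and (392,275), the bottles at (327,263) and (352,239), and the marker at (270,254).

In the top picture the trays are at (124,217), (168,217) and (213,213). What could be taken for each thing (top pixels):
- **Jars:** white jars (276,163) and (389,221) are chosen. Black (289,132), purple (297,185) and the big knobbed pot (352,108) are rejected.
- **Bottles:** large (349,240) and small (349,197) are chosen.
- **Marker:** the thick black-and-white one (297,239) is chosen. The thin ballpoint (367,268) and the pipette are rejected.

```bash
cat > meas.py <<'E'
from h import *
S={n:np.load(f"{n}0.npz") for n in("scene","top")}
seeds={'jarA':(276,163),'jarB':(389,221),'large':(349,240),'small':(349,197),'purple':(297,185),'black':(289,132)}
H={'jarA':.058,'jarB':.058,'large':.1,'small':.085,'purple':.058,'black':.058}
C={n:cloud(n,S[n]['d']) for n in S}
Ct=C['top'];Cs=C['scene']
for n in S:
    m=(np.abs(C[n][...,2])<.03)&(C[n][...,0]>.35)&(C[n][...,0]<.8)&(np.abs(C[n][...,1])<.4); print(n,'table z',np.nanmedian(C[n][...,2][m]))
for k,(u,v) in seeds.items():
    g=plane('top',[(u,v)],H[k])[0]
    out=[]
    for n in S:
        P=C[n].reshape(-1,3); P=P[(np.hypot(P[:,0]-g[0],P[:,1]-g[1])<.04)&(P[:,2]>.012)]
        z=np.percentile(P[:,2],97); T=P[P[:,2]>z-.006]
        (c,r)=cv2.minEnclosingCircle(P[:,:2].astype(np.float32))
        out.append((n,len(P),'top z',round(z,4),'cap mid',((T.max(0)+T.min(0))/2)[:2].round(4),'all',np.round(c,4),round(r,4)))
    print(k,g.round(3));[print('   ',*o) for o in out]
p=S['top']['p']; hsv=cv2.cvtColor(p,cv2.COLOR_BGR2HSV)
for k,(u,v),h in(('nest',(111,217),.02),('bottle',(168,237),.022),('mtray',(213,213),.014)):
    print(k,'px',p[v,u])
    pts=Ct[...,2]; X=Ct
    g=p.min(2); m=((g>65)&(hsv[...,1]<60)).astype(np.uint8); w=np.zeros_like(m); w[170:260,90:245]=1
    m=cv2.morphologyEx(m*w,cv2.MORPH_CLOSE,np.ones((3,3)))
    _,L,st,ce=cv2.connectedComponentsWithStats(m); i=L[v,u]; 
    cnt=max(cv2.findContours((L==i).astype(np.uint8),0,cv2.CHAIN_APPROX_NONE)[0],key=cv2.contourArea)[:,0]
    W=plane('top',cnt,h)[:,:2]; r=cv2.minAreaRect((W*1000).astype(np.float32)); print('   i',i,st[i],r, 'z top',np.nanpercentile(Ct[...,2][L==i],[10,50,90]))
    b=Cs.reshape(-1,3); c=np.array(r[0])/1000; q=b[(np.abs(b[:,0]-c[0])<.1)&(np.abs(b[:,1]-c[1])<.04)&(b[:,2]>.0)]; print('   scene z',np.nanpercentile(q[:,2],[50,90,98]))
# marker
for n in S:
    P=C[n].reshape(-1,3); g=plane('top',[(297,239)],.012)[0]; Q=P[(np.hypot(P[:,0]-g[0],P[:,1]-g[1])<.085)&(P[:,2]>.007)&(P[:,2]<.03)]
    Q=Q[np.abs(Q[:,1]-g[1])<.08]
    print('marker',n,len(Q),g.round(3),cv2.minAreaRect((Q[:,:2]*1000).astype(np.float32)),np.percentile(Q[:,2],[50,95]))
a=cv2.resize(S['top']['p'][120:285,90:420],None,fx=2.4,fy=2.4,interpolation=cv2.INTER_CUBIC); cv2.imwrite('pics/crop0.png',a)
E
python3 meas.py
```

```text
scene table z 0.0015983597381920012
top table z 0.0006389422528185751
jarA [ 0.646 -0.075  0.058]
    scene 239 top z 0.06 cap mid [ 0.6464 -0.0753] all [ 0.6458 -0.0752] 0.021
    top 200 top z 0.062 cap mid [ 0.6506 -0.0742] all [ 0.6512 -0.0743] 0.0213
jarB [ 0.481 -0.385  0.058]
    scene 563 top z 0.0594 cap mid [ 0.4815 -0.392 ] all [ 0.4812 -0.3924] 0.0211
    top 216 top z 0.0616 cap mid [ 0.4837 -0.3899] all [ 0.4843 -0.3908] 0.0209
large [ 0.426 -0.262  0.1  ]
    scene 978 top z 0.1011 cap mid [ 0.4259 -0.2748] all [ 0.4253 -0.2764] 0.0233
    top 303 top z 0.1034 cap mid [ 0.4303 -0.2732] all [ 0.43   -0.2738] 0.0238
small [ 0.544 -0.27   0.085]
    scene 552 top z 0.0858 cap mid [ 0.5476 -0.2813] all [ 0.5479 -0.2831] 0.0208
    top 218 top z 0.0879 cap mid [ 0.5525 -0.2794] all [ 0.553  -0.2806] 0.0209
purple [ 0.583 -0.132  0.058]
    scene 316 top z 0.0597 cap mid [ 0.5807 -0.1349] all [ 0.5807 -0.1351] 0.0213
    top 198 top z 0.0619 cap mid [ 0.5848 -0.1324] all [ 0.5859 -0.1335] 0.0211
black [ 0.737 -0.114  0.058]
    scene 250 top z 0.0596 cap mid [ 0.7369 -0.1138
[... 484 characters left out ...]
53), 84.22348022460938) z top [0.00058438 0.00670987 0.0215682 ]
   scene z [0.01209857 0.0225434  0.02399391]
mtray px [127 125 119]
   i 11 [ 191  175   41   80 2159] ((506.9849853515625, 114.38194274902344), (225.58694458007812, 108.1343002319336), 6.759233474731445) z top [4.77944629e-06 4.37243450e-03 1.19083379e-02]
   scene z [0.00590892 0.01381891 0.01597141]
marker scene 486 [ 0.439 -0.133  0.012] ((440.3436584472656, -121.8111572265625), (141.34005737304688, 81.93698120117188), 75.37122344970703) [0.014621   0.02654515]
marker top 295 [ 0.439 -0.133  0.012] ((454.50433349609375, -117.8970718383789), (125.63088989257812, 149.6698760986328), 54.70545959472656) [0.01420319 0.02530805]
```

View pics/crop0.png

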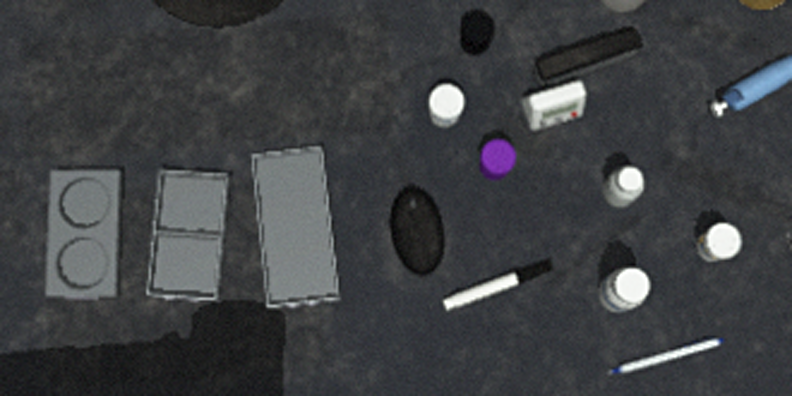

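The crop confirms the choices: white jars at crop (446,104) and (720,242), bottles at (629,289) and (626,186), the marker at (497,284), and the trays all clear. Next I'll tighten the tray and marker masks.

```bash
cat > meas2.py <<'E'
from h import *
def rect(W):
    (c,(a,b),t)=cv2.minAreaRect((W*1000).astype(np.float32))
    if a<b: a,b,t=b,a,t+90
    return np.round(c,1),round(a,1),round(b,1),'yaw long',round((t+90)%180-90,1)
B={'top':{'nest':((96,180,142,258),.02),'bottle':((150,180,187,258),.022),'mtray':((193,178,236,258),.014),'marker':((270,224,324,252),.010)}}
S={n:np.load(f"{n}0.npz") for n in("scene","top")}
z={'nest':.02,'bottle':.022,'mtray':.014,'marker':.01}
for n in S:
    p=S[n]['p'];C=cloud(n,S[n]['d'])
    for k,((u0,v0,u1,v1),h) in B['top'].items():
        if n=='top': w=np.zeros(p.shape[:2],np.uint8); w[v0:v1,u0:u1]=1
        else:
            q=plane('top',[(u0,v0),(u1,v0),(u1,v1),(u0,v1)],h)
            w=cv2.pointPolygonTest; poly=q[:,:2].astype(np.float32).reshape(-1,1,2)
            x=np.nan_to_num(C[...,:2],nan=9).reshape(-1,2)
            w=np.array([w(poly,(float(a),float(b)),False)>0 for a,b in x]).reshape(p.shape[:2]).astype(np.uint8)
        g=p.min(2).astype(int)
        if k=='marker': m=w*(C[...,2]>.007)
        else: m=w*(g>85)
        m=m.astype(np.uint8); _,L,st,ce=cv2.connectedComponentsWithStats(m,connectivity=8)
        i=1+np.argmax(st[1:,4]); m=(L==i)
        v,u=np.nonzero(m); W=plane(n,np.c_[u,v],h)[:,:2]
        print(n,k,m.sum(),'z',np.nanpercentile(C[m][:,2],[10,50,97]).round(4),'colour+plane',rect(W),'| cloud',rect(C[m][:,:2]))
E
python3 meas2.py
```

```text
scene nest 526 z [0.0077 0.0212 0.0236] colour+plane (array([500. , 358.1]), 161.7, 88.1, 'yaw long', -0.1) | cloud (array([516. , 373.6]), 183.7, 126.8, 'yaw long', -0.1)
scene bottle 563 z [-0.8015 -0.7979 -0.7922] colour+plane (array([ 111.9, -225.6]), 48.6, 39.8, 'yaw long', 2.4) | cloud (array([540.6, 227.9]), 132.2, 105.1, 'yaw long', 0.9)
scene mtray 864 z [0.0046 0.0059 0.0156] colour+plane (array([505.9, 102.4]), 192.2, 85.8, 'yaw long', 6.7) | cloud (array([507.1, 101.8]), 187.2, 85.2, 'yaw long', 7.0)
scene marker 344 z [0.0089 0.0141 0.0176] colour+plane (array([ 438.8, -133.5]), 135.7, 24.6, 'yaw long', -69.3) | cloud (array([ 436.3, -134.8]), 134.2, 15.5, 'yaw long', -68.0)
top nest 1429 z [0.0035 0.0168 0.0245] colour+plane (array([500.8, 354.8]), 152.0, 84.8, 'yaw long', 0.4) | cloud (array([499.8, 355. ]), 149.4, 92.5, 'yaw long', -4.1)
top bottle 1388 z [0.0008 0.0051 0.0241] colour+plane (array([499.1, 228.8]), 152.5, 85.0, 'yaw long', -3.3) | cloud (array([500.1, 229.3]), 154.6, 74.4, 'yaw long', -7.8)
top mtray 1880 z [0.0006 0.0046 0.0158] colour+plane (array([509.3, 103.5]), 187.7, 85.4, 'yaw long', 6.8) | cloud (array([510.1, 103.8]), 187.8, 84.1, 'yaw long', 7.3)
top marker 245 z [0.0096 0.0137 0.0192] colour+plane (array([ 441.9, -135.4]), 134.9, 15.1, 'yaw long', -70.7) | cloud (array([ 441.8, -135. ]), 134.7, 15.1, 'yaw long', -70.7)
```

step_arm([
  [[0,-5,0,0,8.76],[0,-5,0,0,8.76],[0,-5,0,0,8.76]],
])

```text
clock: 0.4
tool_pos: [0.2121, 0.4887, 0.2254]
orientation: [179.9, -0.0, -18.3]
force: [-0.4, 0.5, 0.2]
opening: 0.0874
gripper_force: 0.0
```

step_arm([
  [[2.9,-3.7,0,0.05,8],[2.9,-3.7,0,0.05,7],[2.9,-3.7,0,0.05,7],[2.9,-3.7,0,0.05,7],[2.9,-3.7,0,0.05,7],[2.9,-3.7,0,0.05,7],[2.9,-3.7,0,0.05,7],[2.9,-3.7,0,0.05,7],[2.9,-3.7,0,0.05,7],[2.9,-3.7,0,0.05,7]],
])

```text
clock: 1.4
tool_pos: [0.503, 0.1189, 0.2266]
orientation: [-180.0, -0.0, 10.4]
force: [0.7, 1.0, 0.3]
opening: 0.0699
gripper_force: 0.0
```

step_arm([
  [[2.9,-3.7,0,0,7],[2.9,-3.7,0,0,7],[2.9,-3.7,0,0,7],[2.9,-3.7,0,0,7],[2,-2.5,0,0,7],[0,0,0,0,7]],
])

```text
clock: 2.0
tool_pos: [0.6395, -0.0555, 0.2249]
orientation: [180.0, 0.1, 10.1]
force: [-0.7, -0.1, -0.1]
opening: 0.0702
gripper_force: 0.0
```

step_arm([
  [[0.9,-1.9,-2,0,7],[0,0,-4,0,7],[0,0,-4,0,7],[0,0,-2,0,7],[0,0,0,0,7]],
])

```text
clock: 2.5
tool_pos: [0.6444, -0.0711, 0.1027]
orientation: [-180.0, 0.4, 10.3]
force: [-0.2, 0.0, 0.0]
opening: 0.07
gripper_force: 0.0
```

```bash
cat > look.py <<'E'
import sys; from h import *
# look.py tag u0 v0 u1 v1 scale (scene crop) ; prints state
t=sys.argv[1]; n=sys.argv[2]; u0,v0,u1,v1=map(int,sys.argv[3:7]); p,d=viewer.snapshot(n); np.savez(f"{t}.npz",p=p,d=d)
f=min(800/(u1-u0),600/(v1-v0)); cv2.imwrite(f"pics/{t}.png",cv2.resize(p[v0:v1,u0:u1],None,fx=f,fy=f,interpolation=cv2.INTER_CUBIC)); print(ctrl.get_obs()['tool_pos'])
E
python3 look.py jA scene 220 120 400 255
```

```text
[ 0.64609245 -0.07109642  0.10522576]
```

View pics/jA.png

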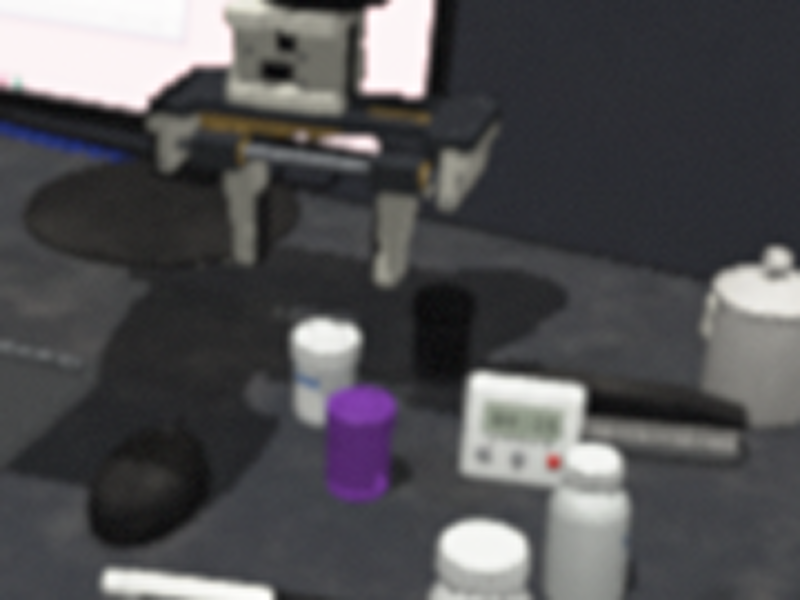

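The fingers straddle the jar at crop (326,365), and the purple jar stays outside the finger paths. I'll correct slightly, descend and close.

step_arm([
  [[0.2,-0.3,-2,0,7],[0,0,-2,0,7],[0,0,-2,0,7],[0,0,-1.7,0,7],[0,0,0,0,7],[0,0,0,0,3.5],[0,0,0,0,3.5],[0,0,0,0,3.5],[0,0,0,0,3.5]],
])

```text
clock: 3.45
tool_pos: [0.6497, -0.0741, 0.0306]
orientation: [180.0, -0.1, 10.3]
force: [0.2, 0.5, 0.6]
opening: 0.0434
gripper_force: 0.0
```

step_arm([
  [[0,0,0,0,2.5],[0,0,0,0,2.5],[0,0,0,0,2.5],[0,0,1,0,2.5],[0,0,2,0,2.5],[0,0,3,0,2.5],[0,0,4,0,2.5],[0,0,0,0,2.5]],
])

```text
clock: 4.25
tool_pos: [0.6525, -0.0743, 0.1361]
orientation: [179.9, -0.5, 10.4]
force: [1.6, 0.4, -1.2]
opening: 0.0395
gripper_force: 30.0
```

step_arm([
  [[-1,3,0,-0.02,2.5],[-1.2,4.4,0,-0.02,2.5],[-1.2,4.4,0,-0.02,2.5],[-1.2,4.4,0,-0.02,2.5],[-1.2,4.4,0,-0.02,2.5],[-1.2,4.4,0,-0.02,2.5],[-1.2,4.4,0,-0.02,2.5],[-1.2,4.4,0,-0.02,2.5],[-1.2,4.4,0,-0.02,2.5],[-1,4,0,0,2.5]],
])

```text
clock: 5.25
tool_pos: [0.5322, 0.3497, 0.1299]
orientation: [-180.0, -0.0, -0.0]
force: [0.7, -0.2, -0.3]
opening: 0.0391
gripper_force: 30.0
```

step_arm([
  [[0,0,0,0,2.5],[0,0,0,0,2.5]],
])

```text
clock: 5.45
tool_pos: [0.5325, 0.3486, 0.1294]
orientation: [180.0, 0.0, 0.1]
force: [-0.2, -0.4, -0.4]
opening: 0.0391
gripper_force: 30.0
```

step_arm([
  [[0.3,0.5,-3,0,2.5],[0,0,-3,0,2.5],[0,0,-1,0,2.5],[0,0,0,0,2.5],[0,0,0,0,2.5]],
])

```text
clock: 5.95
tool_pos: [0.537, 0.3525, 0.0607]
orientation: [-180.0, -0.1, -0.0]
force: [-0.7, 0.2, 1.1]
opening: 0.0391
gripper_force: 30.0
```

```bash
python3 look.py p1 scene 110 120 260 232
```

```text
[0.53717507 0.35293623 0.06114968]
```

View pics/p1.png

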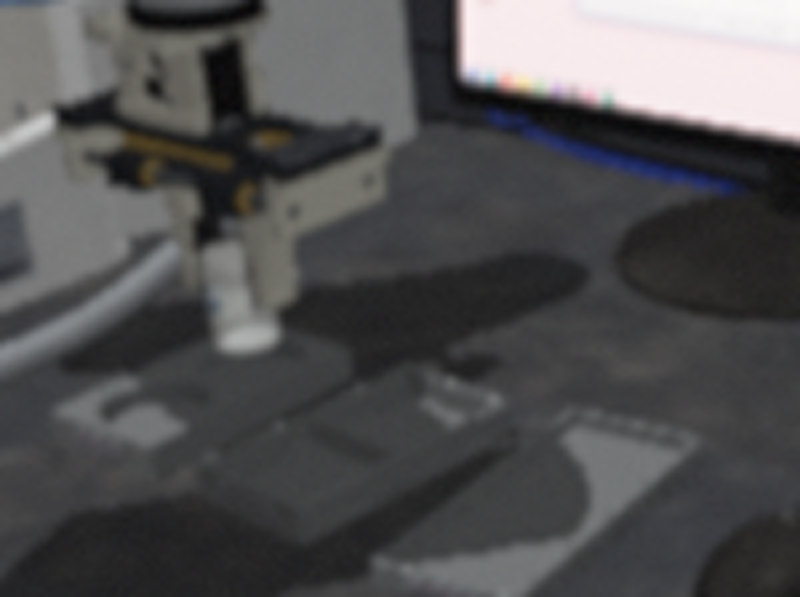

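The jar at crop (235,300) hangs over the far nest but may be tilted about the pad line, so I'll measure the tilt.

Run:
```python
from h import *
S=np.load('p1.npz');C=cloud('scene',S['d']);p=S['p'];t=np.array([.537,.353])
m=(p.min(2)>115)&(np.abs(C[...,0]-t[0])<.04)&(np.abs(C[...,1]-t[1])<.022)&(C[...,2]>.02)&(C[...,2]<.12)
P=C[m];print(len(P),np.ptp(P,0),P.min(0),P.max(0))
for z in np.arange(.02,.12,.006):
    q=P[(P[:,2]>=z)&(P[:,2]<z+.006)]
    if len(q): print(round(z,3),len(q),'x',q[:,0].min().round(4),q[:,0].max().round(4),'y',q[:,1].min().round(4),q[:,1].max().round(4))
```

```text
140 [0.02729993 0.03011508 0.0570515 ] [0.51329325 0.33110967 0.03416551] [0.54059318 0.36122475 0.09121701]
0.032 12 x 0.5147 0.5358 y 0.3338 0.3578
0.038 21 x 0.5133 0.5406 y 0.3311 0.3565
0.044 16 x 0.5155 0.5353 y 0.3315 0.3508
0.05 19 x 0.515 0.5324 y 0.3327 0.3533
0.056 8 x 0.5164 0.5294 y 0.3377 0.3497
0.062 12 x 0.5148 0.5255 y 0.3361 0.351
0.068 13 x 0.5164 0.5254 y 0.3352 0.3528
0.074 5 x 0.5161 0.5237 y 0.3363 0.3454
0.08 10 x 0.5149 0.5228 y 0.3372 0.3489
0.086 24 x 0.5138 0.5399 y 0.3358 0.3612
```

Upright: the near edge sits at x≈0.515 at every height. Now lower and release.

step_arm([
  [[0,0,-1.2,0,2.5],[0,0,-0.8,0,2.5],[0,0,-0.4,0,2.5],[0,0,0,0,2.5],[0,0,0,0,6],[0,0,0,0,6],[0,0,0,0,6],[0,0,0,0,6],[0,0,2,0,6],[0,0,3,0,6]],
])

```text
clock: 7.0
tool_pos: [0.5351, 0.3517, 0.0839]
orientation: [179.8, 0.2, -0.0]
force: [0.5, 1.3, 0.1]
opening: 0.06
gripper_force: 0.0
```

step_arm([
  [[0,0,4,0,7],[0,-2,5,0,7],[0,-4,2,0,7],[0,-5,0,0,7],[0,-5,0,0,7],[0,-5,0,0,7],[0,-5,0,0,7],[0,-5,0,0,7],[0,-5,0,0,7],[0,-5,0,0,7]],
])

```text
clock: 8.0
tool_pos: [0.5359, -0.0577, 0.1922]
orientation: [-180.0, -0.0, 0.0]
force: [1.3, 0.5, 0.3]
opening: 0.0697
gripper_force: 0.0
```

step_arm([
  [[0,-5,0,0,7],[0,-5,0,0,7],[0,-5,0,0,7],[-0.5,-5,0,-0.05,7],[-1,-4,0,-0.1,7],[-1,-4,0,-0.1,7],[-1,-3,0,-0.1,7],[-1,-1,0,-0.1,7],[0,0,0,0,7]],
])

```text
clock: 8.9
tool_pos: [0.4898, -0.3771, 0.1915]
orientation: [180.0, 0.1, -26.1]
force: [0.4, 0.1, -0.8]
opening: 0.07
gripper_force: 0.0
```

```bash
cat > chk.py <<'E'
import sys; from h import *
# chk.py zmin zmax x y r : extents near a point from both views
a=list(map(float,sys.argv[1:]))
for n in("scene","top"):
    p,d=viewer.snapshot(n); P=cloud(n,d).reshape(-1,3)
    for zl,zh,x,y,r in np.array(a).reshape(-1,5):
        Q=P[(np.hypot(P[:,0]-x,P[:,1]-y)<r)&(P[:,2]>zl)&(P[:,2]<zh)]
        if len(Q)<8: print(n,x,y,'few');continue
        z=np.percentile(Q[:,2],97); T=Q[Q[:,2]>z-.008]; print(n,len(Q),'top',round(z,4),'cap mid',((T.max(0)+T.min(0))/2)[:2].round(4),'all mid',((Q.max(0)+Q.min(0))/2)[:2].round(4),'size',np.ptp(Q,0).round(3))
E
python3 chk.py .028 .08 .535 .355 .035  .012 .08 .483 -.391 .035
```

```text
scene 183 top 0.0661 cap mid [0.5334 0.3496] all mid [0.5329 0.3496] size [0.042 0.039 0.038]
scene 569 top 0.0592 cap mid [ 0.4801 -0.3922] all mid [ 0.4801 -0.3922] size [0.04  0.04  0.049]
top 202 top 0.068 cap mid [0.5355 0.3506] all mid [0.5349 0.3506] size [0.039 0.04  0.043]
top 193 top 0.0615 cap mid [ 0.4851 -0.3901] all mid [ 0.4843 -0.3901] size [0.039 0.039 0.048]
```

step_arm([
  [[-0.4,-0.7,-3,0,7],[-0.3,-0.7,-4,0,7],[0,0,-4,0,7],[0,0,-3,0,7],[0,0,-1.5,0,7],[0,0,-0.6,0,7],[0,0,0,0,7],[0,0,0,0,2.5],[0,0,0,0,2.5],[0,0,0,0,2.5]],
])

```text
clock: 10.0
tool_pos: [0.4849, -0.3898, 0.0322]
orientation: [-180.0, -0.1, -25.8]
force: [0.6, -0.2, -0.4]
opening: 0.0517
gripper_force: 0.0
```

step_arm([
  [[0,0,0,0,2.5],[0,0,0,0,2.5],[0,0,0,0,2.5],[0,0,0,0,2.5],[0,0,0,0,2.5],[0,0,1,0,2.5]],
])

```text
clock: 10.6
tool_pos: [0.4831, -0.389, 0.0399]
orientation: [-180.0, 0.2, -25.8]
force: [-0.2, 0.6, -1.0]
opening: 0.0392
gripper_force: 30.0
```

step_arm([
  [[0,0,3,0,2.5],[0,0,4,0,2.5],[0,0,4,0,2.5],[0,2,3,0.05,2.5],[0,4,0,0.1,2.5],[0,4.5,0,0.1,2.5],[0,4.5,0,0.1,2.5],[0,4.5,0,0.1,2.5],[0,4.5,0,0,2.5],[0,4.5,0,0,2.5]],
])

```text
clock: 11.6
tool_pos: [0.4835, -0.1029, 0.1814]
orientation: [-180.0, -0.0, 0.0]
force: [1.5, 0.6, -0.7]
opening: 0.0391
gripper_force: 30.0
```

step_arm([
  [[-0.2,4.5,0,0,2.5],[-0.2,4.5,0,0,2.5],[-0.2,4.5,0,0,2.5],[-0.2,4.5,0,0,2.5],[-0.2,4.5,0,0,2.5],[-0.2,4.5,0,0,2.5],[-0.2,4.5,0,0,2.5],[-0.2,4.5,0,0,2.5],[-0.2,4,0,0,2.5],[0,0,0,0,2.5]],
])

```text
clock: 12.6
tool_pos: [0.4659, 0.2994, 0.1809]
orientation: [-180.0, -0.0, 0.2]
force: [-1.2, -0.1, -1.3]
opening: 0.0391
gripper_force: 30.0
```

step_arm([
  [[-0.2,3,-2,0,2.5],[0,2.4,-4,0,2.5],[0,0,-4,0,2.5],[0,0,-2,0,2.5],[0,0,0,0,2.5],[0,0,0,0,2.5]],
])

```text
clock: 13.2
tool_pos: [0.4645, 0.3492, 0.0616]
orientation: [180.0, -0.0, 0.0]
force: [1.0, -0.8, 0.9]
opening: 0.0391
gripper_force: 30.0
```

step_arm([
  [[0,0.4,-1,0,2.5],[0,0,-1,0,2.5],[0,0,-0.4,0,2.5],[0,0,0,0,2.5],[0,0,0,0,6],[0,0,0,0,6],[0,0,0,0,6],[0,0,0,0,6],[0,0,2,0,6],[0,0,4,0,6]],
])

```text
clock: 14.2
tool_pos: [0.4627, 0.3516, 0.0946]
orientation: [179.7, 0.2, -0.0]
force: [0.6, 1.1, -0.5]
opening: 0.0603
gripper_force: 0.0
```

step_arm([
  [[0,-3,4,0,6],[0,-5,2,0,6],[0,-5,0,0,5],[0,-5,0,0.1,4],[0,-5,0,0.1,4],[0,-5,0,0.1,4],[0,-5,0,0.1,4],[0,-5,0,0,4],[0,-5,0,0,4],[0,-3,0,0,4]],
])

```text
clock: 15.2
tool_pos: [0.4636, -0.1057, 0.1557]
orientation: [180.0, -0.0, 22.9]
force: [1.1, 0.2, 0.2]
opening: 0.0399
gripper_force: 0.0
```

```bash
python3 chk.py .028 .08 .535 .355 .035  .028 .08 .463 .355 .035; python3 look.py after2 scene 110 130 310 270;python3 -c "
from h import *
print(ctrl.get_obs()['joint_pos'])"
```

```text
scene 186 top 0.0663 cap mid [0.5324 0.3495] all mid [0.5321 0.3493] size [0.039 0.039 0.039]
scene 212 top 0.0665 cap mid [0.4617 0.3476] all mid [0.4608 0.3474] size [0.041 0.037 0.04 ]
top 204 top 0.0682 cap mid [0.5346 0.3495] all mid [0.5349 0.3502] size [0.04  0.042 0.043]
top 208 top 0.0675 cap mid [0.4621 0.3492] all mid [0.4623 0.3494] size [0.04  0.043 0.04 ]
[ 0.46383011 -0.10463338  0.15542662]
[ 1.10749445e+01  5.19021140e+00 -2.95908912e+01 -3.09835043e-03
 -5.52333772e+01  1.01652112e+02]
```

View pics/after2.png

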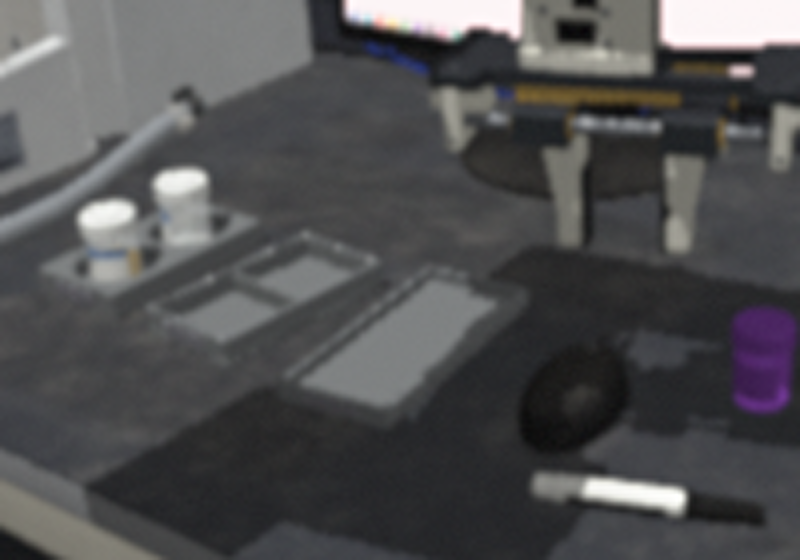

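Both jars are seated, at crop (108,240) and (183,208), with lid tops at about 64 mm. Next is the marker at crop (645,498).

step_arm([
  [[-0.2,-0.3,0,-0.147,4],[-0.2,-0.3,0,-0.147,4],[-0.2,-0.3,0,-0.147,4],[-0.2,-0.3,0,-0.147,4],[-0.2,-0.3,0,-0.147,4],[-0.2,-0.3,0,-0.147,4],[-0.3,-0.3,0,-0.147,4],[-0.3,-0.3,0,-0.147,4],[-0.3,-0.3,0,-0.147,4],[-0.3,-0.3,0,-0.147,4]],
])

```text
clock: 16.35
tool_pos: [0.4403, -0.1321, 0.1556]
orientation: [-180.0, 0.0, -61.6]
force: [-0.3, 0.6, 0.5]
opening: 0.0402
gripper_force: 0.0
```

step_arm([
  [[0,0,-3,-0.14,4],[0,0,-4,0,4],[0,0,-3,0,4],[0,0,-2,0,4],[0,0,0,0,4],[0,0,0,0,4]],
])

```text
clock: 16.95
tool_pos: [0.4406, -0.1324, 0.0359]
orientation: [180.0, -0.0, -69.2]
force: [0.2, 0.1, 0.9]
opening: 0.0403
gripper_force: 0.0
```

step_arm([
  [[0,-0.2,-1.5,0,4],[0,0,-1,0,4],[0,0,-0.6,0,4],[0,0,0,0,4],[0,0,0,0,0.5],[0,0,0,0,0.5],[0,0,0,0,0.5],[0,0,0,0,0.5],[0,0,0,0,0.5],[0,0,0,0,0.5]],
])

```text
clock: 17.95
tool_pos: [0.4405, -0.135, 0.0049]
orientation: [-180.0, -0.0, -69.3]
force: [-0.9, 0.5, 4.7]
opening: 0.0148
gripper_force: 30.0
```

step_arm([
  [[0,0,0,0,0.5],[0,0,1,0,0.5],[0,0,2,0,0.5],[0,0,4,0,0.5],[0,0,3,0,0.5],[0,0,0,0,0.5]],
])

```text
clock: 18.55
tool_pos: [0.4429, -0.135, 0.109]
orientation: [-179.6, -0.1, -69.3]
force: [0.5, 0.2, -0.5]
opening: 0.0143
gripper_force: 30.0
```

step_arm([
  [[0.6,2.3,0,0.133,0.5],[0.6,2.4,0,0.133,0.5],[0.6,2.4,0,0.133,0.5],[0.6,2.4,0,0.133,0.5],[0.6,2.4,0,0.133,0.5],[0.6,2.4,0,0.133,0.5],[0.6,2.4,0,0.133,0.5],[0.7,2.4,0,0.133,0.5],[0.7,2.4,0,0.133,0.5],[0.7,2.3,0,0.133,0.5]],
])

```text
clock: 19.55
tool_pos: [0.503, 0.1039, 0.1043]
orientation: [180.0, 0.0, 7.2]
force: [-0.0, 0.0, -0.3]
opening: 0.0146
gripper_force: 30.0
```

step_arm([
  [[0,0,-2,0,0.5],[0,0,-3,0,0.5],[0,0,-2,0,0.5],[0,0,0,0,0.5],[0,0,0,0,0.5]],
])

```text
clock: 20.05
tool_pos: [0.5031, 0.1028, 0.0346]
orientation: [180.0, 0.1, 6.9]
force: [0.7, 0.1, 0.2]
opening: 0.0146
gripper_force: 30.0
```

```bash
python3 look.py mk scene 150 160 310 270
```

```text
[0.50367254 0.10314185 0.03528109]
```

View pics/mk.png

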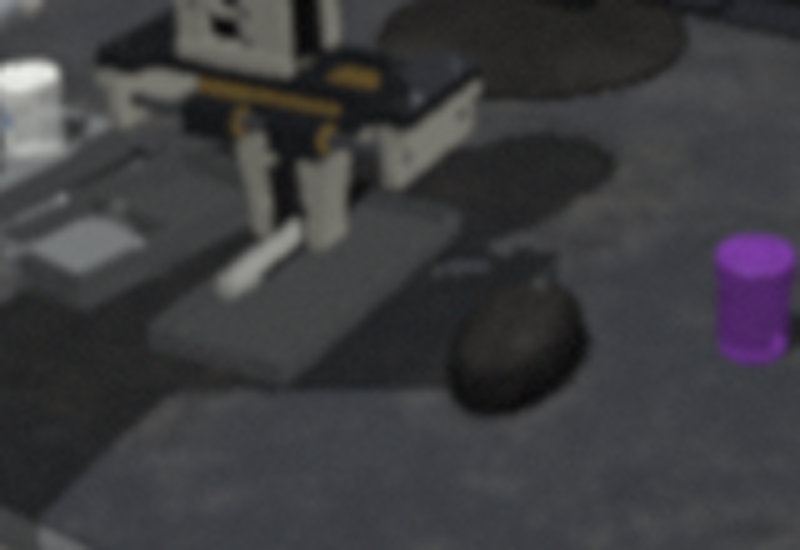

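The marker is level above the tray, with its white end at crop (235,285). Lower and release.

step_arm([
  [[0.3,0,-1.2,0,0.5],[0,0,-1,0,0.5],[0,0,-0.3,0,0.5],[0,0,0,0,0.5],[0,0,0,0,4],[0,0,0,0,4],[0,0,0,0,4],[0,0,0,0,4],[0,0,2,0,4],[0,0,4,0,5]],
])

```text
clock: 21.1
tool_pos: [0.5042, 0.1019, 0.0677]
orientation: [179.9, 0.3, 6.9]
force: [1.1, 1.4, -0.2]
opening: 0.044
gripper_force: 0.0
```

step_arm([
  [[0,0,4,0,6],[0,-2,5,0,7],[0,-4,3,0,8.7],[0,-4,0,0,8.7],[0,-4,0,0,8.7],[0,-4,0,0,8.7],[0,-4,0,0,8.7],[0,-4,0,0,8.7],[0,-4,0,0,8.7],[0,-4,0,0,8.7]],
])

```text
clock: 22.1
tool_pos: [0.5059, -0.2372, 0.1861]
orientation: [180.0, -0.0, 6.9]
force: [1.4, 0.6, -0.3]
opening: 0.0868
gripper_force: 0.0
```

```bash
python3 chk.py  .010 .03 .507 .103 .034 .02 .11 .55 -.281 .035 .02 .12 .428 -.2745 .035
python3 - <<'E'
from h import *
from meas2 import rect
E
python3 look.py mk2 top 80 160 400 280
```

```text
scene 95 top 0.0219 cap mid [0.5071 0.1012] all mid [0.5071 0.1012] size [0.067 0.017 0.012]
scene 504 top 0.0862 cap mid [ 0.5485 -0.2813] all mid [ 0.5449 -0.2829] size [0.036 0.041 0.067]
scene 918 top 0.101 cap mid [ 0.4261 -0.2746] all mid [ 0.4238 -0.2756] size [0.042 0.047 0.082]
top 138 top 0.0228 cap mid [0.507  0.1031] all mid [0.507  0.1077] size [0.068 0.051 0.014]
top 0.55 -0.281 few
top 294 top 0.1027 cap mid [ 0.4303 -0.2736] all mid [ 0.4299 -0.2717] size [0.046 0.042 0.085]
scene nest 526 z [0.0077 0.0212 0.0236] colour+plane (array([500. , 358.1]), 161.7, 88.1, 'yaw long', -0.1) | cloud (array([516. , 373.6]), 183.7, 126.8, 'yaw long', -0.1)
scene bottle 563 z [-0.8015 -0.7979 -0.7922] colour+plane (array([ 111.9, -225.6]), 48.6, 39.8, 'yaw long', 2.4) | cloud (array([540.6, 227.9]), 132.2, 105.1, 'yaw long', 0.9)
scene mtray 864 z [0.0046 0.0059 0.0156] colour+plane (array([505.9, 102.4]), 192.2, 85.8, 'yaw long', 6.7) | cloud (array([507.1, 101.8]), 187.2, 85.2, 'yaw long', 7.0)
scene marker 344 z [0.0089 0.0141 0.0176] colour+plane (array([ 438.8, -133.5]), 135.7, 24.6, 'yaw long', -69.3) | cloud (array([ 436.3, -134.8]), 134.2, 15.5, 'yaw long', -68.0)
top nest 1429 z [0.0035 0.0168 0.0245] colour+plane (array([500.8, 354.8]), 152.0, 84.8, 'yaw long', 0.4) | cloud (array([499.8, 355. ]), 149.4, 92.5, 'yaw long', -4.1)
top bottle 1388 z [0.0008 0.0051 0.0241] colour+plane (array([499.1, 228.8]), 152.5, 85.0, 'yaw long', -3.3) | cloud (array([500.1, 229.3]), 154.6, 74.4, 'yaw long', -7.8)
top mtray 1880 z [0.0006 0.0046 0.0158] colour+plane (array([509.3, 103.5]), 187.7, 85.4, 'yaw long', 6.8) | cloud (array([510.1, 103.8]), 187.8, 84.1, 'yaw long', 7.3)
top marker 245 z [0.0096 0.0137 0.0192] colour+plane (array([ 441.9, -135.4]), 134.9, 15.1, 'yaw long', -70.7) | cloud (array([ 441.8, -135. ]), 134.7, 15.1, 'yaw long', -70.7)
[ 0.50563234 -0.23756396  0.18551515]
```

View pics/mk2.png

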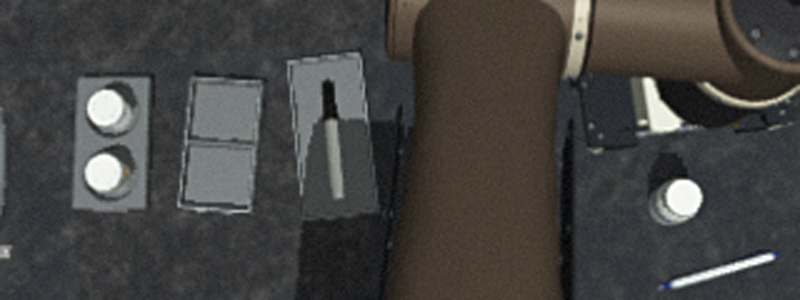

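The marker lies flat in its tray, crop (332,140), close to centred. Both jars are in their nests. Next, the small bottle.

step_arm([
  [[2.2,-2.2,0,0,7],[2.2,-2.2,0,0,7],[0,0,-3,0,7],[0,0,-3,0,7],[0,0,0,0,7],[0,0,0,0,7]],
])

```text
clock: 22.85
tool_pos: [0.5503, -0.279, 0.1264]
orientation: [180.0, 0.1, 7.0]
force: [-0.1, -0.2, 1.1]
opening: 0.0696
gripper_force: 0.0
```

step_arm([
  [[0,-0.2,-3,0,7],[0,0,-3,0,7],[0,0,-2.5,0,7],[0,0,-1,0,7],[0,0,0,0,7],[0,0,0,0,2.5],[0,0,0,0,2.5],[0,0,0,0,2.5],[0,0,0,0,2.5],[0,0,0,0,2.5]],
])

```text
clock: 23.85
tool_pos: [0.5507, -0.2817, 0.0317]
orientation: [180.0, -0.1, 6.9]
force: [0.1, 1.0, 4.1]
opening: 0.0392
gripper_force: 29.8
```

step_arm([
  [[0,0,0,0,2.5],[0,0,0,0,2.5],[0,0,0,0,2.5],[0,0,1,0,2.5],[0,0,2,0,2.5],[0,0,0,0,2.5]],
])

```text
clock: 24.45
tool_pos: [0.5518, -0.282, 0.0637]
orientation: [179.9, -0.2, 6.9]
force: [1.2, -0.0, 0.2]
opening: 0.0394
gripper_force: 29.8
```

step_arm([
  [[0,0,3,0,2.5],[0,0,4,0,2.5],[0,2,4,0,2.5],[-0.2,4,0,-0.02,2.5],[-0.2,4.4,0,-0.02,2.5],[-0.2,4.5,0,-0.02,2.5],[-0.2,4.5,0,-0.02,2.5],[-0.2,4.5,0,-0.02,2.5],[-0.2,4.5,0,-0.02,2.5],[-0.2,4.5,0,-0.02,2.5]],
])

```text
clock: 25.45
tool_pos: [0.5356, 0.0492, 0.1709]
orientation: [-180.0, 0.0, -1.2]
force: [1.0, 0.5, -0.3]
opening: 0.0395
gripper_force: 29.8
```

step_arm([
  [[-0.2,4.5,0,-0.02,2.5],[-0.2,4.5,0,-0.02,2.5],[0,4.5,0,0,2.5],[0,3,0,0,2.5],[0,1.5,0,0,2.5],[0,0,0,0,2.5],[0,0,0,0,2.5]],
])

```text
clock: 26.15
tool_pos: [0.5318, 0.2269, 0.1706]
orientation: [180.0, 0.0, -3.4]
force: [-0.4, -0.6, -0.3]
opening: 0.0393
gripper_force: 29.8
```

step_arm([
  [[0.1,0,-3,0,2.5],[0,0,-4,0,2.5],[0,0,-3,0,2.5],[0,0,-1,0,2.5],[0,0,-1,0,2.5],[0,0,-0.6,0,2.5],[0,0,-0.6,0,2.5],[0,0,0,0,2.5]],
])

```text
clock: 26.95
tool_pos: [0.5334, 0.2274, 0.0391]
orientation: [-180.0, -0.0, -3.4]
force: [-0.5, -1.9, -0.5]
opening: 0.039
gripper_force: 29.8
```

step_arm([
  [[0,0,-0.2,0,2.5],[0,0,0,0,2.5],[0,0,0,0,6],[0,0,0,0,6],[0,0,0,0,6],[0,0,0,0,6],[0,0,2,0,6],[0,0,4,0,6],[0,0,4,0,6],[0,-2,4,0,7]],
])

```text
clock: 27.95
tool_pos: [0.5334, 0.2085, 0.1785]
orientation: [-180.0, -0.0, -3.3]
force: [0.7, 1.0, 0.1]
opening: 0.064
gripper_force: 0.0
```

step_arm([
  [[-1,-4.5,0,0,7],[-1,-4.5,0,0,7],[-1,-4.5,0,0,7],[-1,-4.5,0,0,7],[-1,-4.5,0,0,7],[-1,-4.5,0,0,7],[-1,-4.5,0,0,7],[-1,-4.5,0,0,7],[-1,-4.5,0,0,7],[-1,-4,0,0,7]],
])

```text
clock: 28.95
tool_pos: [0.4325, -0.2395, 0.1773]
orientation: [180.0, -0.0, -3.4]
force: [1.6, 1.0, 0.8]
opening: 0.0699
gripper_force: 0.0
```

step_arm([
  [[0,-2,0,0,7],[0,-2,0,0,7],[0,-0.5,0,0,7],[0,0,0,0,7]],
])

```text
clock: 29.35
tool_pos: [0.433, -0.283, 0.1768]
orientation: [-180.0, 0.0, -3.5]
force: [0.2, 1.2, 0.7]
opening: 0.0698
gripper_force: 0.0
```

```bash
python3 chk.py .03 .12 .535 .227 .035 .03 .12 .428 -.2745 .035
```

```text
scene 279 top 0.0902 cap mid [0.5311 0.2278] all mid [0.5289 0.2235] size [0.038 0.035 0.061]
scene 829 top 0.1011 cap mid [ 0.4263 -0.275 ] all mid [ 0.424  -0.2758] size [0.042 0.047 0.072]
top 197 top 0.0923 cap mid [0.5349 0.2292] all mid [0.5342 0.2273] size [0.039 0.039 0.062]
top 34 top 0.0999 cap mid [ 0.4142 -0.2825] all mid [ 0.4115 -0.2731] size [0.009 0.03  0.072]
```

step_arm([
  [[-0.5,0.9,0,0,7],[0,0,-3,0,7],[0,0,-3,0,7],[0,0,0,0,7],[0,0,0,0,7]],
])

```text
clock: 29.95
tool_pos: [0.4282, -0.2729, 0.1175]
orientation: [180.0, 0.1, -3.3]
force: [-0.2, -0.7, 0.7]
opening: 0.0696
gripper_force: 0.0
```

step_arm([
  [[0,-0.1,-3,0,7],[0,0,-3,0,7],[0,0,-1.2,0,7],[0,0,-0.6,0,7],[0,0,0,0,7],[0,0,0,0,3],[0,0,0,0,3],[0,0,0,0,3],[0,0,0,0,3],[0,0,0,0,3]],
])

```text
clock: 30.95
tool_pos: [0.4286, -0.2747, 0.0396]
orientation: [180.0, -0.1, -3.4]
force: [-0.3, -0.2, 5.5]
opening: 0.0451
gripper_force: 29.9
```

step_arm([
  [[0,0,0,0,3],[0,0,0,0,3],[0,0,1,0,3],[0,0,2,0,3],[0,0,0,0,3]],
])

```text
clock: 31.45
tool_pos: [0.4298, -0.275, 0.0714]
orientation: [179.9, -0.2, -3.4]
force: [0.3, 0.7, -0.9]
opening: 0.0452
gripper_force: 29.9
```

step_arm([
  [[0,0,3,0,3],[0,0,4,0,3],[0.5,2,4,0,3],[0.5,4,0,0,3],[0.5,4.4,0,0,3],[0.5,4.5,0,0,3],[0.5,4.5,0,0,3],[0.5,4.5,0,0,3],[0,4.5,0,0,3],[0,4.5,0,0,3]],
])

```text
clock: 32.45
tool_pos: [0.4577, 0.0562, 0.179]
orientation: [-180.0, 0.0, -3.4]
force: [0.9, 0.7, -0.6]
opening: 0.0452
gripper_force: 29.9
```

step_arm([
  [[0,4.5,0,0,3],[0,4.5,0,0,3],[0,4,0,0,3],[0,3,0,0,3],[0,1.5,0,0,3],[0,0,0,0,3],[0,0,0,0,3]],
])

```text
clock: 33.15
tool_pos: [0.4578, 0.2289, 0.1786]
orientation: [180.0, 0.1, -3.4]
force: [-0.5, -0.6, -0.5]
opening: 0.0452
gripper_force: 29.9
```

Release height is about 0.0396 + 0.005 = 0.0445.

step_arm([
  [[0.2,0.1,-3,0,3],[0,0,-4,0,3],[0,0,-3,0,3],[0,0,-1,0,3],[0,0,-1,0,3],[0,0,-0.6,0,3],[0,0,-0.5,0,3],[0,0,0,0,3]],
])

```text
clock: 33.95
tool_pos: [0.4604, 0.2306, 0.0482]
orientation: [-180.0, -0.0, -3.4]
force: [-0.6, 0.3, -1.6]
opening: 0.0451
gripper_force: 29.9
```

step_arm([
  [[0,0,-0.3,0,3],[0,0,0,0,3],[0,0,0,0,6.5],[0,0,0,0,6.5],[0,0,0,0,6.5],[0,0,0,0,6.5],[0,0,2,0,6.5],[0,0,4,0,6.5],[0,0,5,0,6.5],[0,0,4,0,7]],
])

```text
clock: 34.95
tool_pos: [0.4605, 0.2305, 0.1977]
orientation: [-180.0, -0.1, -3.4]
force: [1.3, 1.0, -0.4]
opening: 0.0675
gripper_force: 0.0
```

step_arm([
  [[0,-4.5,0,0,7],[0,-4.5,0,0,7],[0,-4.5,0,0,7],[0,-4.5,0,0,7],[0,-4.5,0,0,7],[0,-4.5,0,0,7],[0,-4.5,0,0,7],[0,-3,0,0,7],[0,0,0,0,7],[0,0,0,0,7]],
])

```text
clock: 35.95
tool_pos: [0.46, -0.1152, 0.1949]
orientation: [-180.0, 0.0, -3.5]
force: [-0.6, 0.9, -0.1]
opening: 0.07
gripper_force: 0.0
```

```bash
python3 chk.py .03 .12 .535 .227 .035 .03 .12 .461 .2305 .035 .028 .08 .535 .352 .03 .028 .08 .463 .352 .03; python3 look.py fin scene 110 130 310 270
```

```text
scene 280 top 0.0908 cap mid [0.531  0.2269] all mid [0.5293 0.2231] size [0.038 0.034 0.062]
scene 471 top 0.1056 cap mid [0.4587 0.2315] all mid [0.4559 0.2277] size [0.044 0.046 0.077]
scene 121 top 0.0667 cap mid [0.5323 0.3509] all mid [0.5323 0.3509] size [0.041 0.038 0.038]
scene 208 top 0.0666 cap mid [0.4618 0.3489] all mid [0.4618 0.3477] size [0.041 0.04  0.039]
top 0.535 0.227 few
top 65 top 0.1063 cap mid [0.4592 0.2407] all mid [0.4578 0.2407] size [0.037 0.019 0.036]
top 204 top 0.0686 cap mid [0.5357 0.3505] all mid [0.5348 0.3505] size [0.039 0.041 0.042]
top 211 top 0.0675 cap mid [0.4636 0.3498] all mid [0.4626 0.35  ] size [0.038 0.042 0.044]
[ 0.46031584 -0.11385157  0.19501686]
```

View pics/fin.png

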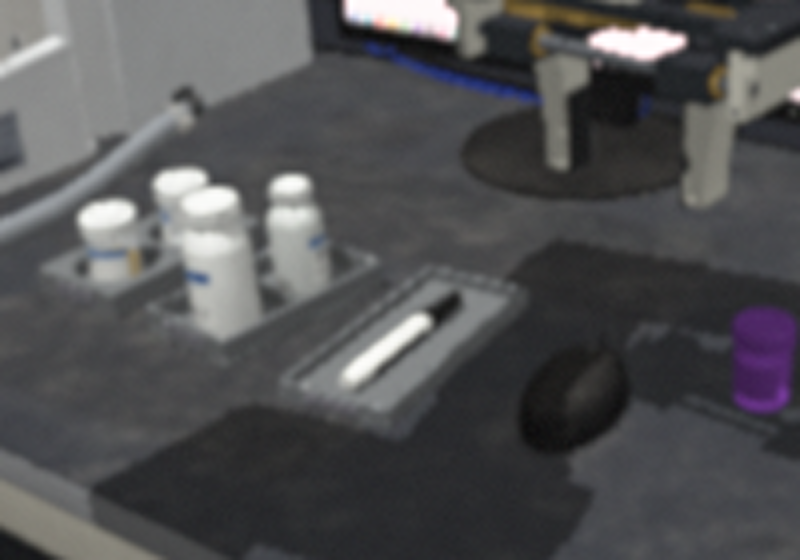

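All five things sit upright or flat in their places: jars at (108,240) and (180,205), bottles at (220,265) and (298,235), and the marker at (402,340). Their measured heights agree, so I'll hand in.

```bash
python3 -c "
from plant import close_job
print(close_job())"
```

```text
the job is handed in; nothing more can be done
None
```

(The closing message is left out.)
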